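# Set the curing lamp's pull timer, then hold the sprung hood at its mark

### The job

Start the curing lamp of the small paint-sample box and open it for inspection: with the hood still shut, pull the sprung timer slide out until its white pointer stands level with the red clip, keep it there for a second, then let it run fully home. Then lift the blue sprung hood (it has a black grip in front) until it lies level with the red arm at its side, and finish while still holding it steadily at that angle (do not let go). Leave the other things on the bench where they are.

Things in the scene. Friction and masses are not known exactly. Their poses are not given: they have to be found in the camera images.
- hood_grip (a point): Centre of the hood's black grip: a level drum, 24 mm diameter, 30 mm long along its y, on a stem 50 mm in front of the hood. Pinch its two flat ends (fingers down, closing along y); it may turn between the fingers as the hood rises. Shut, it is 122 mm above the bench, free beneath. Axes turn with the hood; shut: x level, from grip to hinge; y left along the hinge; z up. Yaw within 0.2 rad.
- hood_hinge (a point): Middle of the hood's hinge line, along the far top edge of the grey box (200 mm deep, 240 mm wide, 110 mm high, fixed to the bench), 110 mm above the bench. Axes as hood_grip. In the hood's axes the grip's centre lies at x = -250 mm, z = +12 mm from here.
- hood (a joint): Opening angle of the hood, rad: 0 shut, grows as its front (robot side) edge rises; at most 1.2. Its spring and weight always pull it shut: about 4 N at the grip to start it, 6 to 7 N straight up at 0.6 rad (hood of about 0.35 kg, varying).
- hood_mark (a joint): Angle of the red arm that marks where the hood is to be held, on the same hinge line and measured the same way, rad (0.40 to 0.75). It stays where it is set.
- mark_tip (a point): Free end of the red arm: a 7 x 8 mm bar 205 mm long at the box's left side, 15 mm beside the hood, rising from the hinge line at the marked angle. Axes as the hood's would be at that angle: when the hood is right, arm and hood (white line along its left edge) lie in one plane. A thin metal scale arc there rises to 265 mm above the bench.
- timer_grip (a point): Centre of the upright black block on the timer's slide, 18 mm (x) by 26 mm (y), 23 to 78 mm above the bench; this point is at 60.5 mm. Pinch it across y from above. Axes: x from block into the timer, y left, z up; the slide pulls out along -x. The grey timer (110 x 90 mm, 55 mm high, white dial, fixed) begins 35 mm behind this point when home; scale plate 14 mm high. Yaw within 0.35 rad.
- timer_pointer (a point): Free end of the white pointer blade (3 mm thick) that sticks out to the left of the black block, 36 mm from its middle, 26 mm above the bench; moves with the slide. Axes as timer_grip.
- clip_edge (a point): Inner side of the red clip (4 mm thick, 16 mm wide, top 34 mm above the bench) on the left of the timer's scale plate; it marks how far the slide is to be pulled. Axes as timer_grip: the pointer is right when its x matches the clip's. It stays where it is set.
- timer_slide (a joint): How far the slide is pulled out, m: 0 home, at most 0.075. A spring always pulls it home: about 3 N at home, 8 N at 0.055; let go, it runs home in under a second.
- timer_clip (a joint): Where the red clip is set, m, on the same scale as timer_slide (0.030 to 0.055): the pointer is level with the clip when both are equal.
- sample_jar_mid (a point): Bystander: small jar, 44 mm across, 50 mm high, in front of the box at the left; point half-way up.
- sanding_block_mid (a point): Bystander: cork sanding block 100 x 60 x 35 mm, at the right side of the timer; point at its centre.
- paint_tin_mid (a point): Bystander: red paint tin, 84 mm across, 110 mm high; point half-way up.
- bowl_mid (a point): Bystander: white bowl, 130 mm across, 55 mm high; point half-way up.
- brush_grip (a point): Bystander: brush lying on the bench; point on its handle.
- filling_knife_grip (a point): Bystander: filling knife lying on the bench; point on its handle.
- varnish_mid (a point): Bystander: bottle, 68 mm across, 170 mm high; point half-way up.

How it is judged:
By the outcome, as a careful person would: the job done as asked, in the order asked, and still so for the second after the job is handed in, while the arm keeps its last pose, push and grip.
It also fails if it takes over 69 s, if anything falls off the work surface, if the arm or the gripper's body presses on something with over 40 N, if the wrist force passes 120 N, or if a joint passes its speed limit or range.

### The arm

A 6-joint arm with a two-finger parallel gripper is mounted at the origin on the work surface. World frame = base frame: x ahead of the robot, y to its left, z up, the work surface at z = 0. Lengths are in m, angles in rad, forces in N, time in s.
With the tool pointing down it reaches from about 0.275 to 1 m from the base axis. Payload 8.4 kg.
Tool frame: the origin (TCP) lies on the centre line of the jaws, within the pads' length; the fingertips stand 17 mm ahead of it and the grasp point (between the pads) lies 2 mm behind it (bot.tcp_to_tips is the z of the fingertips in the tool frame, in m); z points along the fingers, y is the line along which they close (so a half turn about z gives the same grasp; the last joint's range is limited). The gripper opens to 85 mm and grips with 20 to 120 N. Pads are 22 mm wide; open, the fingers measure 114 mm over their backs; the gripper's body (76 mm by 85 mm) begins 54 mm behind the grasp point. The pads swing forward as they close: fully open they stand 13 mm farther back than shut.
Start: joints at [1.105, 0.353, 1.633, -0, 1.155, -0.002], TCP at [0.28, 0.559, 0.248] pointing down, gripper open.
Joint ranges: [-2.63, 2.63], [-0.92, 2.1], [0.06, 2.66], [-1.3, 4.44], [0, 2.69], [-3.02, 3.02]. Speed limits (rad/s): [2.22, 2.22, 2.79, 3.14, 3.14, 3.14].

### API

Orientations are given as a unit quaternion [x, y, z, w].
In Python, from workcell import bot, hand, kinematics, get_obs, vision, hand_in gives the robot as it stands. The module is installed in compiled form; this text tells all that it offers. Calls block until the motion is done:
- bot.reach(position, orientation): joint-space move of the TCP to a pose.
- bot.servo_line(position, ori=None, velocity=0.15): straight line of the TCP; ori=None keeps the orientation; velocity is the mean speed in m/s.
- bot.goto_joints(angles): joint-space move.
- hand.move_gripper(opening, strength=None): finger opening in m; strength is the grip in N (None keeps the last); returns when the fingers have stopped.
- bot.dwell(seconds).
- kinematics.solve_ik(position, orientation): joint angles nearest the present ones, or None.
- get_obs(): the state.
- vision.read_camera(name): name is "scene" or "top" or "wrist"; returns a dict with "frame" (420x560x3 uint8, red, green, blue), "intrinsics" (3x3 intrinsics, pixels), "view" (4x4, takes a point from world to camera coordinates). Camera axes: x right, y down, z forward; pixel columns grow to the right and rows downward; lengths in m; the calibration is good to about 2 mm. A picture is of the moment at which its call begins. There is no depth.
A pose or a line that the arm cannot do raises bot.IKError and nothing moves.
- hand_in(): hands the job in; it is judged then, once.
The state is a dict: "time_s": time; "joint_pos": joint angles; "joint_vel": joint speeds; "joint_efforts": joint torques, N m; "position": TCP position; "orientation": TCP orientation; "wrist_force": force on the tool from outside, world axes, zero at the start; "ft_torque": the same for the moment, N m; "gripper_width": finger opening in m; "grip_force": force on a finger pad.
Only numpy, scipy, OpenCV 4.12 (cv2) and the standard library are available. Lean on these libraries where they do the work, as an engineer would, in place of code of your own. Each camera call takes 0.05 s, during which the arm holds its last target. There are 200 camera calls.

## Working session

There is one attempt and no reset: what is moved stays moved. The work goes in short steps, each a Python script; the robot and the scene stay as the last script left them, time stands still between calls to the robot, and variables do not carry over. Pictures are saved under pics/ and viewed, at most 10 in all, crops included, and the job is handed in when it is done.

```bash
mkdir -p pics; cat > h.py <<'E'
import numpy as np, cv2
from workcell import bot, hand, kinematics, get_obs, vision, hand_in
def shot(name,fn=None,crop=None,s=1):
    d=vision.read_camera(name); np.savez(f'pics/{fn or name}.npz',**{k:np.array(d[k]) for k in('frame','intrinsics','view')})
    save(fn or name,crop,s); return d
def save(fn,crop=None,s=1,out=None):
    f=np.load(f'pics/{fn}.npz')['frame'][:,:,::-1]
    if crop: f=f[crop[1]:crop[3],crop[0]:crop[2]]
    cv2.imwrite(f'pics/{out or fn}.png',cv2.resize(f,None,fx=s,fy=s,interpolation=cv2.INTER_CUBIC))
def cal(fn):
    d=np.load(f'pics/{fn}.npz'); return d['intrinsics'],d['view']
def ray(fn,uv):
    K,V=cal(fn); R,t=V[:3,:3],V[:3,3]
    return -R.T@t, R.T@np.linalg.inv(K)@np.array([uv[0],uv[1],1.])
def onz(fn,uv,z):
    o,d=ray(fn,uv); return o+d*(z-o[2])/d[2]
def proj(fn,p):
    K,V=cal(fn); q=K@(V[:3,:3]@np.asarray(p,float)+V[:3,3]); return q[:2]/q[2]
E
python3 - <<'E'
from h import *
for n in('scene','top'): shot(n,s=1.42); o,d=ray(n,(280,210)); print(n,o,d)
print(get_obs())
E
```

```text
scene [1.13736994 0.96767976 0.81853216] [-0.47651493 -0.69180843 -0.54278404]
top [0.29345485 0.02542442 1.33175458] [ 0.19460829 -0.01022805 -0.98083274]
{'time_s': 0.1, 'joint_pos': array([ 1.10459216e+00,  3.53584200e-01,  1.63406148e+00, -9.62414389e-06,
        1.15519441e+00, -2.40466072e-03]), 'joint_vel': array([-0.00048284, -0.00215097, -0.00068804,  0.00035724,  0.00183043,
        0.00094775]), 'joint_efforts': array([-1.29861895e-03, -6.06359053e+01, -3.42823935e+01, -1.74858465e-04,
        3.94591931e-03,  4.42062753e-05]), 'position': array([0.27941622, 0.55860955, 0.24763269]), 'orientation': array([ 2.29824898e-01,  9.73231795e-01, -6.07698020e-04, -1.40525586e-04]), 'wrist_force': array([ 0.01244992, -0.49845031, -0.57746754]), 'ft_torque': array([-0.02776222, -0.01395104, -0.04255658]), 'grip_force': 0.0, 'gripper_width': 0.0853571818589708}
```

View pics/scene.png

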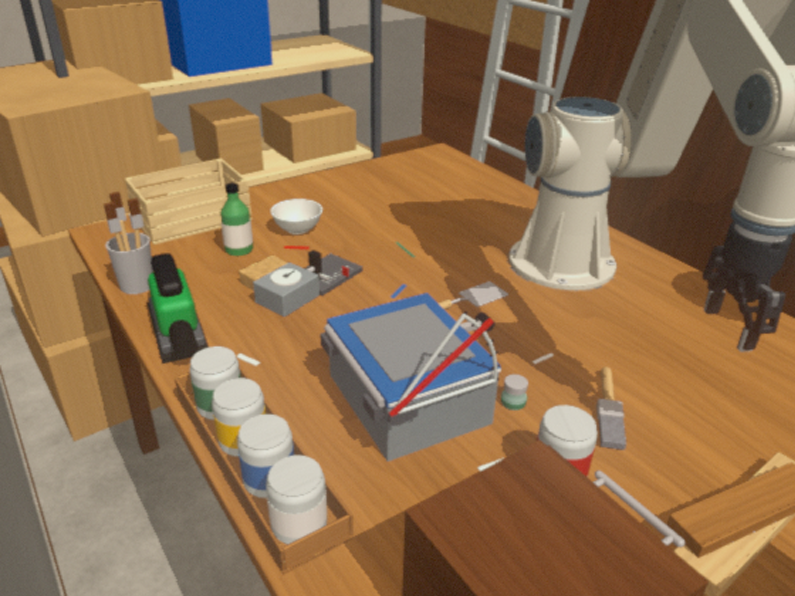

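View pics/top.png

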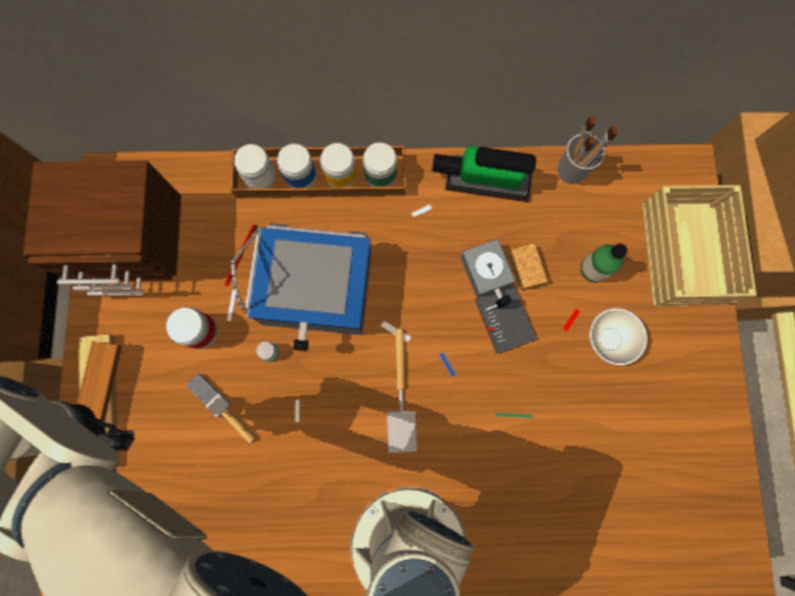

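The top view shows the box around px (310,275), its grip at (301,343), the timer at (490,265) with its block at (502,298), and the jar at (267,351). I'll enlarge these areas.

```bash
python3 - <<'E'
from h import *
t=np.load('pics/top.npz')['frame'][:,:,::-1]
a=cv2.resize(t[160:255,318:393],None,fx=6,fy=6,interpolation=cv2.INTER_CUBIC)[:570,:400]
b=cv2.resize(t[150:255,155:269],None,fx=3.5,fy=3.5,interpolation=cv2.INTER_CUBIC)
o=np.zeros((570,800,3),np.uint8);o[:,:400]=a;b=b[:,:400];o[:b.shape[0],400:400+b.shape[1]]=b
cv2.imwrite('pics/c1.png',o)
E
```

```text
(no output)
```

View pics/c1.png

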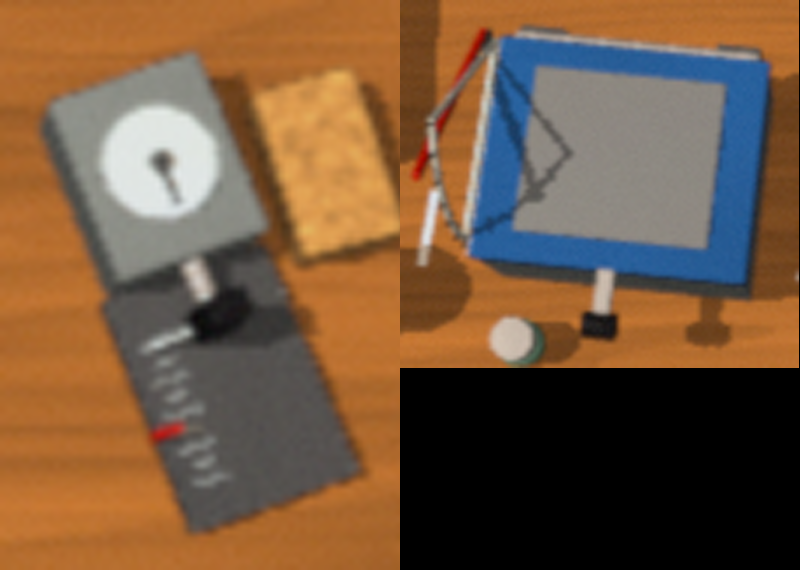

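```bash
cat >> h.py <<'E'
def down(ax):  # tool z down, tool y along the horizontal direction ax
    from scipy.spatial.transform import Rotation as R
    y=np.array([ax[0],ax[1],0.]);y/=np.linalg.norm(y);z=np.array([0,0,-1.])
    return R.from_matrix(np.c_[np.cross(y,z),y,z]).as_quat()
E
python3 - <<'E'
from h import *
A=lambda u,v,z:onz('top',(318+(u+.5)/6-.5,160+(v+.5)/6-.5),z)
B=lambda u,v,z:onz('top',(155+(u-399.5)/3.5-.5,150+(v+.5)/3.5-.5),z)
c=[A(*p,.055) for p in((45,115),(195,55),(265,235),(115,290))]
for p in c: print(p.round(4))
for i in range(4): e=c[(i+1)%4]-c[i]; print('edge',np.linalg.norm(e),np.degrees(np.arctan2(e[1],e[0])))
print('block',A(222,312,.078),'clip',A(167,432,.034),'ptr',A(188,330,.027))
for p in((500,38),(768,62),(748,284),(470,256)): print('hood',B(*p,.12))
print('drum',B(600,325,.134)); print('tip', B(416,178,.2))
print(proj('scene',A(222,312,.078)))
E
```

```text
[ 0.65   -0.1394  0.055 ]
[ 0.6832 -0.2244  0.055 ]
[ 0.58   -0.2574  0.055 ]
[ 0.5506 -0.1736  0.055 ]
edge 0.0911950638284879 -68.63861212292744
edge 0.10838504402793318 -162.26763801968698
edge 0.08872975529457239 109.32639283017045
edge 0.10510652766123144 18.99538985946423
block [ 0.53301689 -0.22676744  0.078     ] clip [ 0.47502496 -0.20176216  0.034     ] ptr [ 0.53290319 -0.21754956  0.027     ]
hood [0.69891158 0.31651794 0.12      ]
hood [0.6724599  0.07422896 0.12      ]
hood [0.4703106  0.09338345 0.12      ]
hood [0.49930721 0.33688818 0.12      ]
drum [0.43491887 0.21986378 0.134     ]
tip [0.55195421 0.36311929 0.2       ]
[222.98936076 177.29950169]
```

```bash
python3 - <<'E'
from h import *
a=np.radians(19.3); y=np.array([-np.sin(a),np.cos(a),0])
for s in(1,-1):
    for p in((.50,-.235,.25),(.533,-.227,.06)): print(s,np.round(kinematics.solve_ik(p,down(s*y)),2))
h=np.array([.114,.993,0])
for s in(1,-1): print(s,np.round(kinematics.solve_ik((.435,.22,.13),down(s*h)),2),np.round(kinematics.solve_ik((.48,.215,.27),down(s*h)),2))
bot.reach((.50,-.238,.25),down(y if abs(kinematics.solve_ik((.50,-.235,.25),down(y))[5])<2 else -y))
print(get_obs()['time_s'],get_obs()['position'])
shot('wrist','w1',s=1.42); o,d=ray('w1',(280,210));print(o,d)
E
```

```text
1 [-0.44  0.24  1.79 -0.    1.11 -2.35]
1 [-0.41  0.52  1.86 -0.    0.75 -2.31]
-1 [-0.44  0.24  1.79 -0.    1.11  0.79]
-1 [-0.41  0.52  1.86 -0.    0.75  0.83]
1 [ 0.47  0.3   2.03 -0.    0.82 -0.99] [ 0.42  0.18  1.82 -0.    1.14 -1.04]
-1 [ 0.47  0.3   2.03 -0.    0.82  2.15] [ 0.42  0.18  1.82 -0.    1.14  2.1 ]
3.0083 [ 0.50032298 -0.23743074  0.24998558]
[ 0.57438144 -0.2097607   0.37531992] [-0.29503672 -0.09895644 -0.95036489]
```

View pics/w1.png

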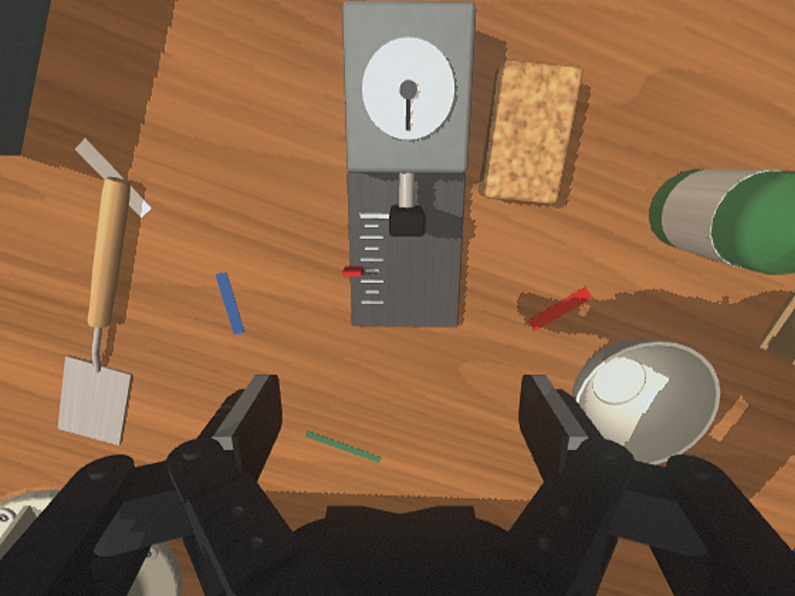

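Wrist view: the block is at px (407,220), the pointer at about (375,216), the clip at (355,271), and the timer front edge at row 171. Next is a closer crop.

```bash
python3 -c "
from h import *; save('w1',(235,112,341,232),5,'w1c')"
```

```text
(no output)
```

View pics/w1c.png

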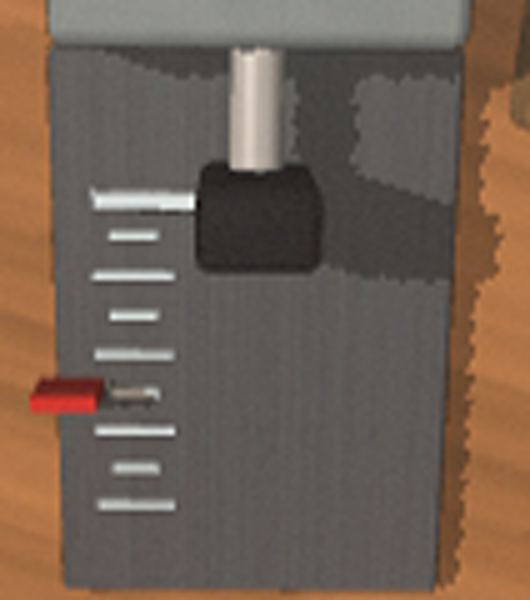

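```bash
python3 - <<'E'
from h import *
P=lambda u,v:(235+(u+.5)/5-.5,112+(v+.5)/5-.5)
inv=lambda q:((q[0]-235+.5)*5-.5,(q[1]-112+.5)*5-.5)
# yaw from plate long edges (top z=.014)
W=lambda u,v,z:onz('w1',P(u,v),z)
e1=W(52,50,.014)-W(66,585,.014); e2=W(462,50,.014)-W(438,585,.014)
for e in(e1,e2): print('edge',np.linalg.norm(e),np.arctan2(e[1],e[0]))
f=W(50,46,.055)-W(465,40,.055); print('front',np.linalg.norm(f),np.arctan2(-f[0],f[1]))
yaw=np.mean([np.arctan2(e[1],e[0]) for e in(e1,e2)]); X=np.array([np.cos(yaw),np.sin(yaw),0]);Y=np.array([-X[1],X[0],0])
print('yaw',yaw)
fr=W(258,43,.055); print('front X',fr@X)
for v in(197,201,236,275,315,354,393,430,467,504): print('mark',v,W(130,v,.014)@X)
for nm,u,v0,v1,zt in(('clip',66,379,412,.034),('ptr',145,189,212,.026)):
    for z in(zt,zt-.003,.014): print(nm,z,W(u,v0,z)@X,W(u,v1,z)@X)
pl=W(92,200,.026);print('ptr end Y',pl@Y)
for v in(165,272):
  for z in(.078,.023): print('block',v,z,W(258,v,z)@X,W(258,v,z)@Y, W(197,v,z)@Y-W(322,v,z)@Y)
E
```

```text
edge 0.1365339724691939 0.327063917234625
edge 0.13654344625744794 0.3397518258949577
front 0.08726111396259652 0.3521891574232739
yaw 0.33340787156479135
front X 0.46859166428786264
mark 197 0.4316723020822656
mark 201 0.43070461508309793
mark 236 0.42216773187846
mark 275 0.4125055633776393
mark 315 0.4024277935374895
mark 354 0.39243413546325046
mark 393 0.38227050570626553
mark 430 0.372466995323026
mark 467 0.3625027036017745
mark 504 0.35237364252640935
clip 0.034 0.3907444994683515 0.3825420461826462
clip 0.031000000000000003 0.3900118156392908 0.3817372676466865
clip 0.014 0.3858599406079472 0.37717685594291417
ptr 0.026 0.43496533639572876 0.4295825814456816
ptr 0.023 0.4346292059036556 0.42920022323009455
ptr 0.014 0.4336208144274364 0.42805314858333343
ptr end Y -0.3528470758921104
block 165 0.078 0.44563671503821417 -0.391200200477442 0.02501354651253679
block 165 0.023 0.4403706010748045 -0.39212799195252623 0.029640700458782976
block 272 0.078 0.42416054962252875 -0.39141428245278875 0.025582179770848534
block 272 0.023 0.41492164741401283 -0.3923816760793132 0.030314522864257287
```

```bash
cat >> h.py <<'E'
yaw=.337; X=np.array([np.cos(yaw),np.sin(yaw),0]);Y=np.array([-X[1],X[0],0])
yw0=.3334; X0=np.array([np.cos(yw0),np.sin(yw0),0]);Y0=np.array([-X0[1],X0[0],0])
G=X0*.433-Y0*.3915
QT=down(-Y)
E
python3 - <<'E'
from h import *
print(G)
bot.reach(G+[0,0,.13],QT); bot.servo_line(G+[0,0,.0585],velocity=.08)
print(get_obs()['wrist_force'])
hand.move_gripper(0,60); o=get_obs(); print(o['gripper_width'],o['grip_force'],o['wrist_force'],o['time_s'],o['position'])
bot.servo_line(G-X*.046+[0,0,.0585],velocity=.04); bot.dwell(.3)
o=get_obs(); print(o['gripper_width'],o['grip_force'],o['wrist_force'],o['time_s'],(o['position']-G)@X)
shot('wrist','w2'); shot('top','t2')
w=np.load('pics/w2.npz')['frame'][:,:,::-1]
cv2.imwrite('pics/w2.png',cv2.resize(w,(560,420)))
E
```

```text
[ 0.5372783  -0.22823952  0.        ]
[-0.28924164 -0.5667137   0.37049117]
0.024891083486099155 60.102168917655945 [-0.77857676 -5.80679348  3.61452595] 5.2417 [ 0.53776222 -0.22920897  0.05906074]
0.025088980160063452 59.677106738090515 [ 7.70592842 -1.08446289  0.19297888] 6.8417 -0.04433046426906296
```

View pics/w2.png

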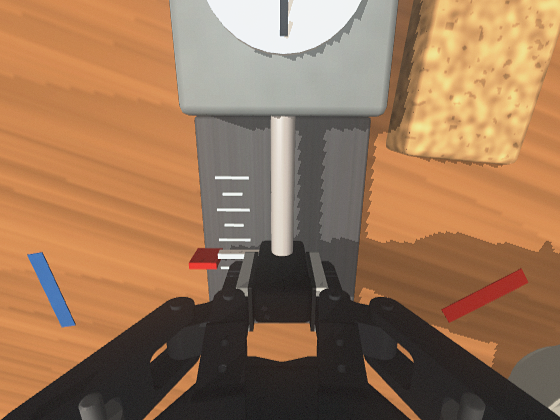

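The pointer is near rows 250–260 and the clip's top face is around rows 249–270 (px x 205). I'll zoom in.

```bash
python3 - <<'E'
from h import *
save('w2',(180,225,270,285),8,'w2c')
E
```

```text
(no output)
```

View pics/w2c.png

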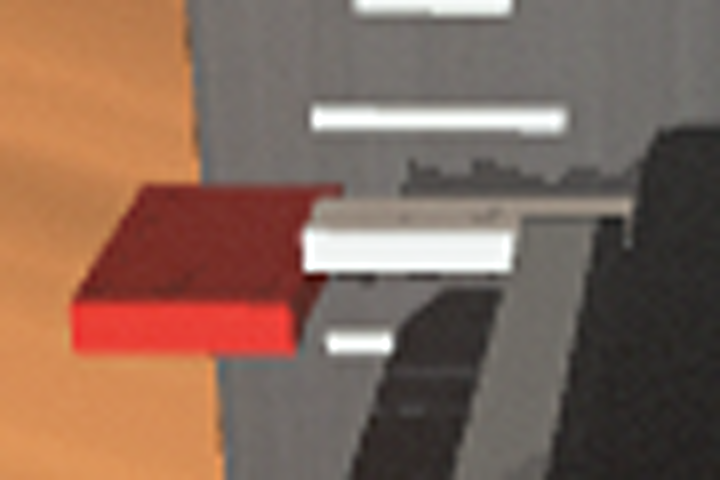

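```bash
python3 - <<'E'
from h import *
W=lambda u,v,z:onz('w2',(180+(u+.5)/8-.5,225+(v+.5)/8-.5),z)
print('clip top',[(W(185,v,.034)@X).round(5) for v in(301,355)],'bottom back',[(z,(W(240,185,z)@X).round(4)) for z in(.014,.018,.02)])
for z in(.026,.027,.028,.029,.03,.032): print('ptr top',z,[(W(410,v,z)@X).round(5) for v in(229,273)], 'base back',(W(470,200,.052-z)@X).round(5),'tipY',(W(303,250,z)@Y).round(4))
print('marks',(W(435,119,.014)@X),(W(360,343,.014)@X))
print('clip inner Y',W(297,330,.034)@Y,'tcp',get_obs()['position']@X,get_obs()['position']@Y, 'block@',)
E
```

```text
clip top [np.float64(0.38554), np.float64(0.38117)] bottom back [(0.014, np.float64(0.3852)), (0.018, np.float64(0.3871)), (0.02, np.float64(0.3881))]
ptr top 0.026 [np.float64(0.38727), np.float64(0.3836)] base back 0.38966 tipY -0.354
ptr top 0.027 [np.float64(0.38777), np.float64(0.38412)] base back 0.38918 tipY -0.3542
ptr top 0.028 [np.float64(0.38827), np.float64(0.38464)] base back 0.3887 tipY -0.3545
ptr top 0.029 [np.float64(0.38876), np.float64(0.38516)] base back 0.38822 tipY -0.3547
ptr top 0.03 [np.float64(0.38926), np.float64(0.38568)] base back 0.38774 tipY -0.355
ptr top 0.032 [np.float64(0.39025), np.float64(0.38672)] base back 0.38678 tipY -0.3554
marks 0.39097310823647624 0.3710022337051563
clip inner Y -0.3550526123214759 tcp 0.38726771106334645 -0.3939399971270111 block@
```

```bash
cat >> h.py <<'E'
def gap(fn):
    f=np.load(f'pics/{fn}.npz')['frame'].astype(int)
    s=cv2.resize(np.load(f'pics/{fn}.npz')['frame'],None,fx=8,fy=8,interpolation=cv2.INTER_CUBIC).astype(int)
    red=(s[:,:,0]>165)&(s[:,:,1]<90)&(s[:,:,2]<90)
    r=np.where(red[1800:2280,1440+185])[0]+1800
    # clip seen: longest run
    c=1440+400; wh=s[1800:2280,c].min(1)>195; w=np.where(wh)[0]+1800
    runs=[x for x in np.split(w,np.where(np.diff(w)>1)[0]+1) if len(x)>30]
    P=lambda u,v,z:onz(fn,((u+.5)/8-.5,(v+.5)/8-.5),z)@X
    cx=(P(1625,r[0],.034)+P(1625,r[-1],.034))/2
    return (r[0],r[-1]),[(x[0],x[-1],round(((P(c,x[0],.0285)+P(c,x[-1],.0285))/2-cx)*1000,2)) for x in runs]
E
python3 - <<'E'
from h import *
print(gap('w2'))
p0=get_obs()['position']; s0=(p0-G)@X
cmd=-.046-.0033
bot.servo_line(G+X*cmd+[0,0,.0585],velocity=.03); bot.dwell(.2)
for i in range(2):
    s=(get_obs()['position']-G)@X; e=(s0-.0033)-s; print(s,e)
    if abs(e)<.0003: break
    cmd+=e; bot.servo_line(G+X*cmd+[0,0,.0585],velocity=.02); bot.dwell(.2)
shot('wrist','w3'); o=get_obs(); print((o['position']-G)@X,o['wrist_force'],o['time_s'],gap('w3'))
save('w3',(180,225,270,285),8,'w3c')
E
```

```text
((np.int64(2101), np.int64(2151)), [(np.int64(2033), np.int64(2070), np.float64(3.15))])
-0.04759626991832772 -2.38162256581409e-05
-0.04759236798542568 [ 7.40769406  0.25132682 -0.04218391] 7.45 ((np.int64(2061), np.int64(2111)), [(np.int64(2033), np.int64(2070), np.float64(-0.07))])
```

```bash
cat >> h.py <<'E'
hy=np.array([.114,.993,0]);hy/=np.linalg.norm(hy);hx=np.array([hy[1],-hy[0],0])
E
python3 - <<'E'
from h import *
bot.dwell(1.1); shot('wrist','w3b'); print(gap('w3b'),get_obs()['time_s'])
bot.servo_line(G+X*.001+[0,0,.0585],velocity=.04); o=get_obs(); print('home',(o['position']-G)@X,o['wrist_force'])
hand.move_gripper(.085); print(get_obs()['gripper_width'])
bot.servo_line(G+[0,0,.17],velocity=.15); shot('wrist','w4')
bot.reach(np.array([.415,.22,.28]),down(hy)); o=get_obs(); print(o['time_s'],o['position'],o['joint_pos'])
shot('wrist','w5'); shot('scene','s5')
w=np.load('pics/w5.npz')['frame'];v=cv2.resize(np.load('pics/w4.npz')['frame'],(240,180))
s=cv2.resize(np.load('pics/s5.npz')['frame'][210:325,225:360],(540,460)); 
out=np.zeros((600,800,3),np.uint8); out[:420,:560]=w; out[:180,560:]=v; out[420:,:]=0
cv2.imwrite('pics/w5.png',out[:,:,::-1]); cv2.imwrite('pics/s5z.png',cv2.resize(np.load('pics/s5.npz')['frame'][210:325,230:360],None,fx=5,fy=5,interpolation=cv2.INTER_CUBIC)[:,:,::-1])
E
```

```text
((np.int64(2061), np.int64(2111)), [(np.int64(2033), np.int64(2070), np.float64(-0.06))]) 8.6
home 0.0002645646692769971 [-4.0414764  -9.10678919  5.83580187]
0.08502401818873212
13.3 [0.4152379  0.21963263 0.27969683] [ 4.83451355e-01  7.48636943e-02  1.91626082e+00 -1.89739235e-04
  1.15092581e+00 -9.71437621e-01]
```

View pics/w5.png

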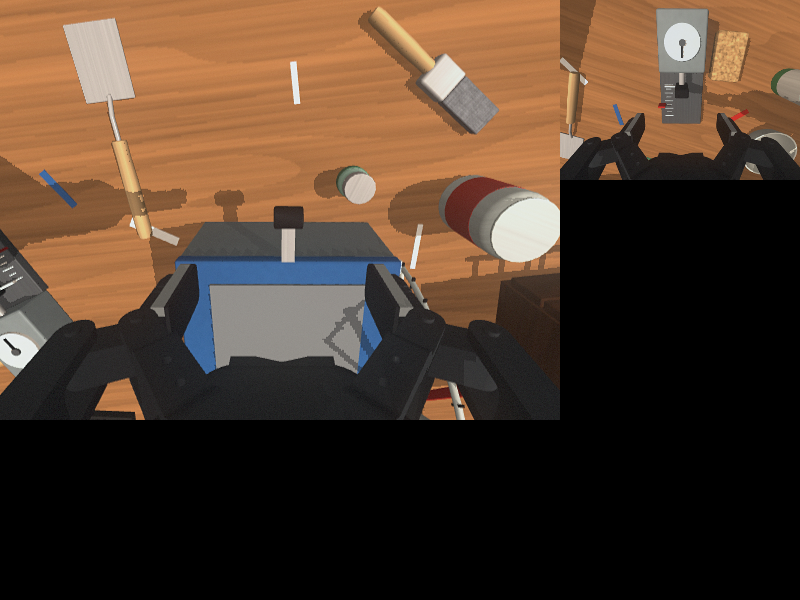

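View pics/s5z.png

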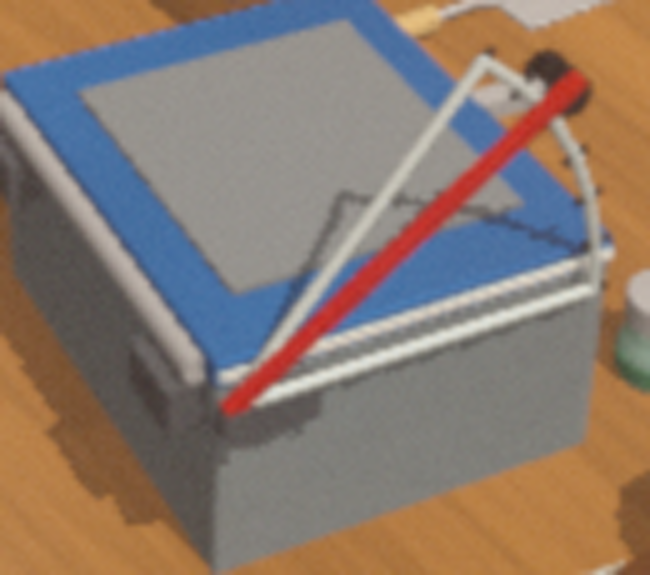

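Inset shows the timer's slide home. The wrist view shows the drum at px (289,217), and the scene crop shows the red arm from (230,408) to (577,80). Next I'll compute the arm angle and the hinge.

```bash
python3 - <<'E'
from h import *
from scipy.optimize import least_squares
g=onz('w5',(288.7,217),.122); print('grip wrist',g,'cam',ray('w5',(280,210))[0])
for z in(.122,.134): print('ends',[(onz('w5',(u,217),z)@hy).round(4) for u in(274,303)])
B=lambda u,v,z:onz('top',(155+(u-399.5)/3.5-.5,150+(v+.5)/3.5-.5),z)
print('grip top',B(600,325,.128))
for z in(.110,.116,.12): 
    a,b=onz('w5',(176,262),z),onz('w5',(400,262),z); print('hoodfront',z,np.linalg.norm(a-b),np.arctan2((a-b)[0],-(a-b)[1]) if 0 else np.arctan2(a[0]-b[0],a[1]-b[1]), (a+b)/2)
e0=onz('w5',(206,222),.0); e1=onz('w5',(367,222),0.); print('box foot',e0,e1,np.linalg.norm(e0-e1))
a=np.arctan2(hy[0],hy[1])
S=lambda u,v:(230+(u+.5)/5-.5,210+(v+.5)/5-.5)
hinge=g+.25*hx-[0,0,.012]; print('hinge',hinge)
def pl(uv,d):
    o,r=ray('s5',uv); return o+r*(((hinge+hy*d)-o)@hy)/(r@hy)
for d in(.130,.135,.1385,.142):
    p0,p1=pl(S(230,408),d),pl(S(577,80),d); q0,q1=p0-hinge,p1-hinge
    e=q1-q0; print(d,'base',(q0@hx).round(4),q0[2].round(4),'tip',(q1@hx).round(4),q1[2].round(4),'len',np.linalg.norm(e).round(4),'ang',np.arctan2(e[2],-e@hx).round(4),'ang from hinge',np.arctan2(q1[2],-q1@hx).round(4))
E
```

```text
grip wrist [0.43649769 0.22582289 0.122     ] cam [0.33578585 0.23021518 0.40504392]
ends [np.float64(0.259), np.float64(0.2889)]
ends [np.float64(0.2593), np.float64(0.2879)]
grip top [0.43562751 0.2208378  0.128     ]
hoodfront 0.11 0.2534062189040182 -3.026574472262679 [0.49436624 0.21900184 0.11      ]
hoodfront 0.116 0.24825296129969435 -3.026574472262679 [0.49114135 0.21922987 0.116     ]
hoodfront 0.12 0.24481745623014506 -3.026574472262679 [0.48899143 0.21938189 0.12      ]
box foot [0.47363643 0.10125246 0.        ] [0.50106103 0.33838263 0.        ] 0.23871075571668393
hinge [0.68486632 0.19730927 0.11      ]
0.13 base 0.0025 0.0026 tip -0.1601 0.1227 len 0.2022 ang 0.6362 ang from hinge 0.6538
0.135 base 0.0051 0.0077 tip -0.1563 0.127 len 0.2007 ang 0.6362 ang from hinge 0.6821
0.1385 base 0.007 0.0113 tip -0.1537 0.1299 len 0.1997 ang 0.6362 ang from hinge 0.7019
0.142 base 0.0088 0.0149 tip -0.151 0.1329 len 0.1987 ang 0.6362 ang from hinge 0.7218
```

```bash
cat >> h.py <<'E'
g=np.array([.4367,.2254,.122]); H=g+.25*hx-np.array([0,0,.012]); QH=down(hy)
def pos(t):
    c,s=np.cos(t),np.sin(t); return H+hx*(-.25*c+.012*s)+np.array([0,0,.25*s+.012*c-.002])
def ang(p,g0=0):
    q=p-H+np.array([0,0,.002]); return np.arctan2(q[2],-q@hx)-np.arctan2(.012,.25)
def arc(a,b,n,v=.06):
    for t in np.linspace(a,b,n+1)[1:]: bot.servo_line(pos(t),velocity=v)
E
python3 - <<'E'
from h import *
pr=lambda s:(lambda o:print(s,o['time_s'],o['position'],'ang',ang(o['position']).round(4),'w',o['gripper_width'].round(4),o['grip_force'].round(1),o['wrist_force'].round(2)))(get_obs())
bot.servo_line(pos(0)+[0,0,.06],ori=QH); bot.servo_line(pos(0),velocity=.07); pr('down')
hand.move_gripper(0,50); pr('grip')
arc(0,.2,3); pr('.2'); arc(.2,.58,5); bot.dwell(.3); pr('.58')
shot('scene','s6'); shot('wrist','w6')
cv2.imwrite('pics/s6z.png',cv2.resize(np.load('pics/s6.npz')['frame'][170:325,225:365],None,fx=3.8,fy=3.8,interpolation=cv2.INTER_CUBIC)[:,:,::-1])
E
```

```text
Traceback (most recent call last):
AttributeError: 'float' object has no attribute 'round'
```

```bash
cat >> h.py <<'E'
def pr(s):
    o=get_obs(); print(s,o['time_s'],o['position'],'ang %.4f w %.4f gf %.1f'%(ang(o['position']),o['gripper_width'],o['grip_force']),o['wrist_force'].round(2))
E
python3 - <<'E'
from h import *
pr('down')
hand.move_gripper(0,50); pr('grip')
if get_obs()['gripper_width']>.02:
    arc(0,.2,3); pr('.2'); arc(.2,.58,5); bot.dwell(.3); pr('.58')
    shot('scene','s6'); shot('wrist','w6')
    cv2.imwrite('pics/s6z.png',cv2.resize(np.load('pics/s6.npz')['frame'][170:325,225:365],None,fx=3.8,fy=3.8,interpolation=cv2.INTER_CUBIC)[:,:,::-1])
E
```

```text
down 15.2417 [0.43696275 0.22552248 0.12026501] ang 0.0011 w 0.0851 gf 0.0 [ 0.04 -0.19 -0.71]
grip 15.7833 [0.43649213 0.22398498 0.12004829] ang 0.0002 w 0.0292 gf 54.0 [  1.47 -10.17   3.26]
.2 17.0583 [0.44340754 0.22308723 0.16873818] ang 0.1969 w 0.0291 gf 51.5 [ 2.83 -5.91 -6.93]
.58 19.6917 [0.48260811 0.2183988  0.25426417] ang 0.5750 w 0.0294 gf 50.0 [-1.01 -6.43 -7.87]
```

View pics/s6z.png

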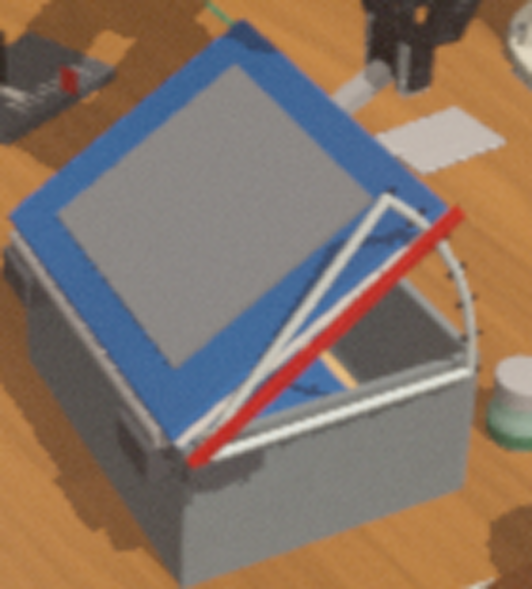

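The hood is gripped and raised. Its white edge line runs from about (178,440) toward (435,225), just above the red arm from (195,460) to (460,212), and they are nearly parallel. Next I'll fit both lines numerically.

```bash
cat >> h.py <<'E'
def lines(fn,verbose=False):
    F=np.load(f'pics/{fn}.npz')['frame']; k=8
    s=cv2.GaussianBlur(cv2.resize(F,None,fx=k,fy=k,interpolation=cv2.INTER_CUBIC),(0,0),3).astype(float)
    U=lambda u:(u+.5)*k-.5
    red=s[...,0]-np.maximum(s[...,1],s[...,2])
    R=[];W=[]
    for u in np.arange(280,344,1.):
        col=int(U(u)); r=red[:,col]; lo,hi=int(U(215)),int(U(295))
        m=r[lo:hi]*(r[lo:hi]>70)
        if m.sum()<=0: continue
        v=(m@np.arange(lo,hi))/m.sum(); R.append((u,(v+.5)/k-.5))
    R=np.array(R); p=np.polyfit(*R.T,1)
    for _ in range(3):
        e=np.abs(np.polyval(p,R[:,0])-R[:,1]); p=np.polyfit(*R[e<.6].T,1)
    for u in np.arange(280,338,1.):
        v0=np.polyval(p,u); vs=np.arange(v0-9,v0-2,.125)
        pr_=np.array([s[int(U(v)),int(U(u))].min() for v in vs]); i=pr_.argmax(); W.append((u,vs[i],v0-vs[i],pr_[i]))
    return p,np.array(W)
def pang(fn,pts,d):
    q=[]
    for uv in pts:
        o,r=ray(fn,uv); x=o+r*(((H+hy*d)-o)@hy)/(r@hy)-H; q.append((-x@hx,x[2]))
    q=np.array(q); a=np.arctan2(*(q[1]-q[0])[::-1]); return a,q
E
python3 - <<'E'
from h import *
p,W=lines('s6'); print(p); print(W[::2].round(2))
print(pang('s6',[(u,np.polyval(p,u)) for u in(280,343)],.1275))
for d in(.112,.118,.12): print([proj('s6',H+hy*d+hx*(-r*np.cos(.575)+z*np.sin(.575))+[0,0,r*np.sin(.575)+z*np.cos(.575)]).round(1) for r,z in((0,.0),(.2,.0),(0,.006),(.2,.006))])
E
```

```text
[ -0.94068459 550.5677772 ]
[[280.   279.18   8.   185.  ]
 [282.   276.79   8.5  183.  ]
 [284.   275.66   7.75 174.  ]
 [286.   276.41   5.12 177.  ]
 [288.   274.03   5.62 182.  ]
 [290.   271.27   6.5  181.  ]
 [292.   268.89   7.   182.  ]
 [294.   266.26   7.75 184.  ]
 [296.   263.38   8.75 183.  ]
 [298.   261.24   9.   182.  ]
 [300.   262.24   6.12 185.  ]
 [302.   260.23   6.25 185.  ]
 [304.   258.72   5.88 185.  ]
 [306.   256.97   5.75 181.  ]
 [308.   254.96   5.88 183.  ]
 [310.   253.46   5.5  188.  ]
 [312.   251.82   5.25 185.  ]
 [314.   249.82   5.38 185.  ]
 [316.   248.06   5.25 183.  ]
 [318.   246.43   5.   181.  ]
 [320.   244.55   5.   179.  ]
 [322.   242.79   4.88 180.  ]
 [324.   241.41   4.38 169.  ]
 [326.   239.4    4.5  174.  ]
 [328.   237.52   4.5  175.  ]
 [330.   235.77   4.38 168.  ]
 [332.   234.51   3.75 121.  ]
 [334.   227.38   9.   161.  ]
 [336.   227.87   6.62 179.  ]]
(np.float64(0.6326072230235917), array([[0.00964477, 0.00685952],
       [0.15801317, 0.1156307 ]]))
[array([272.7, 286.5]), array([342.5, 225.7]), array([271.3, 285.2]), array([341.5, 224.1])]
[array([273.9, 288.2]), array([344.1, 227.1]), array([272.6, 286.9]), array([343. , 225.6])]
[array([274.3, 288.8]), array([344.6, 227.6]), array([273. , 287.5]), array([343.5, 226. ])]
```

```bash
cat >> h.py <<'E'
def cmp(fn):
    p,W=lines(fn); w=W[(W[:,0]>=301)&(W[:,0]<=331)]; q=np.polyfit(w[:,0],w[:,1],1)
    for _ in range(3):
        k=np.abs(np.polyval(q,w[:,0])-w[:,1])<.4; q=np.polyfit(w[k,0],w[k,1],1)
    P=lambda c,us:[(u,np.polyval(c,u)) for u in us]
    for d,dw in((.1275,.112),(.1275,.1125),(.1385,.118)):
        a,qa=pang(fn,P(p,(280,343)),d); b,qb=pang(fn,P(q,(301,331)),dw)
        perp=lambda a,q:-q[0,0]*np.sin(a)+q[0,1]*np.cos(a)
        print(fn,d,dw,'arm %.4f perp %.4f  hood %.4f perp %.4f'%(a,perp(a,qa),b,perp(b,qb)),'radial-angles',np.arctan2(qa[1,1],qa[1,0]).round(4),np.arctan2(qb[1,1],qb[1,0]).round(4))
E
python3 - <<'E'
from h import *
cmp('s5') if 0 else None
cmp('s6')
t=.575
# model: image slope of a hood-edge line for angle t
arc(.58,.64,1); bot.dwell(.3); pr('.64'); shot('scene','s7'); cmp('s7')
for fn in('s7',):
    p,W=lines(fn); print(W[20:54:3].round(2))
E
```

```text
s6 0.1275 0.112 arm 0.6326 perp -0.0002  hood 0.5847 perp 0.0004 radial-angles 0.6317 0.5869
s6 0.1275 0.1125 arm 0.6326 perp -0.0002  hood 0.5847 perp 0.0009 radial-angles 0.6317 0.5902
s6 0.1385 0.118 arm 0.6326 perp 0.0124  hood 0.5847 perp 0.0071 radial-angles 0.696 0.6271
.64 20.4917 [0.491728   0.21731627 0.26625792] ang 0.6353 w 0.0293 gf 50.1 [-1.72 -7.92 -8.05]
s7 0.1275 0.112 arm 0.6374 perp -0.0004  hood 0.6068 perp 0.0041 radial-angles 0.6356 0.6308
s7 0.1275 0.1125 arm 0.6374 perp -0.0004  hood 0.6068 perp 0.0047 radial-angles 0.6356 0.6341
s7 0.1385 0.118 arm 0.6374 perp 0.0122  hood 0.6068 perp 0.0108 radial-angles 0.6996 0.6697
[[300.   260.17   8.12 178.  ]
 [303.   256.83   8.62 185.  ]
 [306.   254.36   8.25 183.  ]
 [309.   251.77   8.   184.  ]
 [312.   249.18   7.75 186.  ]
 [315.   246.34   7.75 188.  ]
 [318.   243.5    7.75 189.  ]
 [321.   240.91   7.5  188.  ]
 [324.   238.2    7.38 188.  ]
 [327.   235.36   7.38 189.  ]
 [330.   233.14   6.75 180.  ]
 [333.   230.3    6.75 137.  ]]
```

```bash
cat > fit.py <<'E'
from h import *
from scipy.optimize import least_squares
def cent(fn,us,f,hw=2.6):
    s=np.load(f'pics/{fn}.npz')['frame'].astype(float).min(2); out=[]
    for u in us:
        c=f(u)
        for _ in range(3):
            vs=np.arange(c-hw,c+hw+.01,.1); y=np.interp(vs,np.arange(420),s[:,int(u)]); y=np.clip(y-y.min()-.35*np.ptp(y),0,None); c=(y@vs)/y.sum()
        out.append((u,c))
    out=np.array(out,float); q=np.polyfit(*out.T,1); k=np.abs(np.polyval(q,out[:,0])-out[:,1])<.5
    return out[k]
def model(us,fn,t,d,z,H_,yw):
    yv=np.array([np.sin(yw),np.cos(yw),0]);xv=np.array([yv[1],-yv[0],0])
    c,s=np.cos(t),np.sin(t)
    a,b=[proj(fn,H_+yv*d+xv*(-r*c+z*s)+np.array([0,0,r*s+z*c])) for r in(.05,.19)]
    return a[1]+(us-a[0])*(b[1]-a[1])/(b[0]-a[0])
def data(fns):
    D=[]
    for fn,t in fns:
        if t==0: f=lambda u:(378+(u-275)*5/385*-128)/5+210; us=np.arange(312,348)
        else: 
            p,W=lines(fn); W=W[(W[:,0]>=310)&(W[:,0]<=329)]; q=np.polyfit(W[:,0],W[:,1],1); f=lambda u,q=q:np.polyval(q,u); us=np.arange(308,330)
        D.append((fn,t,cent(fn,us,f)))
    return D
def run(fns,arms,verbose=1,free=True):
    D=data(fns); A=[(fn,lines(fn)[0]) for fn in arms]
    ua=np.arange(280,343,3.)
    def res(x):
        dx,dz,dyw,d,z,ta,dg=x; H_=H+hx*dx+np.array([0,0,dz]); yw=np.arctan2(hy[0],hy[1])+dyw
        r=[(model(P[:,0],fn,t,d,z,H_,yw)-P[:,1])/.3 for fn,t,P in D]
        r+=[(model(ua,fn,ta,d+dg,0,H_,yw)-np.polyval(p,ua))/.3 for fn,p in A]
        pri=np.array([dx/.003,dz/.002,dyw/.01,(d-.118)/.004,(z-.004)/.005,(dg-.0185)/.004])*4
        return np.concatenate(r+[pri])
    s=least_squares(res,[0,0,0,.118,.004,.63,.0185]); x=s.x
    C=np.linalg.inv(s.jac.T@s.jac)
    print('dx dz dyaw d z ARM dg',x.round(4),'sd arm',np.sqrt(C[5,5]).round(4),'cost',s.cost.round(1))
    i=0
    for fn,t,P in D: print(fn,'rms px',(np.sqrt(np.mean(s.fun[i:i+len(P)]**2))*.3).round(2),'mean',(s.fun[i:i+len(P)].mean()*.3).round(2)); i+=len(P)
    return x
E
python3 - <<'E'
from fit import *
run([('s5',0),('s6',.575),('s7',.6357)],['s6','s7'])
run([('s6',.575),('s7',.6357)],['s6','s7'])
run([('s5',0),('s6',.575)],['s6'])
run([('s5',0),('s7',.6357)],['s5','s7'])
E
```

```text
dx dz dyaw d z ARM dg [-4.000e-04  1.000e-03  2.600e-03  1.144e-01  2.900e-03  6.389e-01
  1.420e-02] sd arm 0.0027 cost 56.3
s5 rms px 0.16 mean 0.01
s6 rms px 0.34 mean 0.3
s7 rms px 0.36 mean -0.31
dx dz dyaw d z ARM dg [1.000e-04 9.000e-04 1.200e-03 1.144e-01 2.700e-03 6.377e-01 1.420e-02] sd arm 0.0029 cost 50.5
s6 rms px 0.35 mean 0.31
s7 rms px 0.36 mean -0.3
dx dz dyaw d z ARM dg [0.0008 0.0007 0.0026 0.1145 0.0034 0.6378 0.0145] sd arm 0.0033 cost 25.2
s5 rms px 0.16 mean 0.0
s6 rms px 0.16 mean -0.01
dx dz dyaw d z ARM dg [-0.0011  0.0011  0.0027  0.1147  0.003   0.642   0.0137] sd arm 0.0027 cost 32.5
s5 rms px 0.17 mean 0.05
s7 rms px 0.2 mean -0.07
```

```bash
python3 - <<'E'
from fit import *
bot.servo_line(pos(.6445),velocity=.03); bot.dwell(.3); pr('now'); shot('scene','s8')
p=get_obs()['position']-np.array([.43649213,.22398498,.12004829]); t=2*np.arcsin(np.hypot(p@hx,p[2])/.5006); print('chord angle',t)
run([('s5',0),('s8',t)],['s5','s8'])
run([('s5',0),('s6',.575),('s7',.6357),('s8',t)],['s5','s6','s7','s8'])
E
```

```text
now 21.0917 [0.49229694 0.21726792 0.26698158] ang 0.6390 w 0.0292 gf 50.1 [-2.79 -7.32 -7.74]
chord angle 0.6394006524680864
dx dz dyaw d z ARM dg [-0.0012  0.0011  0.0029  0.1147  0.003   0.6423  0.0137] sd arm 0.0027 cost 35.5
s5 rms px 0.17 mean 0.05
s8 rms px 0.25 mean -0.07
dx dz dyaw d z ARM dg [-0.001   0.0011  0.0035  0.1143  0.0028  0.6405  0.0141] sd arm 0.0022 cost 73.1
s5 rms px 0.16 mean 0.02
s6 rms px 0.43 mean 0.4
s7 rms px 0.27 mean -0.2
s8 rms px 0.32 mean -0.21
```

Hood angle is 0.639 rad and the arm is at about 0.640 rad, so they match within measurement error. I'll confirm it is steady and hand in.

```bash
python3 - <<'E'
from h import *
bot.dwell(.5); pr('final'); print(hand_in())
E
```

```text
final 21.6417 [0.49229642 0.2172432  0.26695454] ang 0.6389 w 0.0292 gf 50.1 [-1.77 -8.34 -8.63]
the job is handed in; nothing more can be done
None
```

I held the timer slide level with the red clip (measured within 0.1 mm) for over a second and guided it home. I then raised the hood to about 0.639 rad, against a red-arm angle I measured at about 0.640, and handed in at about 22 s while still gripping it; no verdict came back.

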